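# Feed a blank from the spring magazine to the drill stop

## Task

Load the next wooden blank for drilling: draw the dark dust cover back out of its grooves until it comes clear, and lay it gently, flat and handle up, on the open bench. Then push only the top blank out of the spring-loaded magazine and along the feed bed until it sits square against the metal end stop under the drill bush, so that the next blank springs up into its place. Do not disturb the tape measure, pencil, brush and screwdriver.

Things in the scene. Friction and masses are not known exactly. Their poses are not given: they have to be found in the camera images.
- magazine: Drilling fixture screwed to the bench: plywood baseboard (x -72..186, y -60..60, 15 mm thick), wooden spring magazine, raised feed bed, aluminium bush bridge. Origin: bench top (z 0) below the magazine's centre; +x = feed direction (magazine to end stop), z up. Sites and blanks below are given in mm in this frame. The magazine with its cap strips stands x -53..53, y -45.5..45.5, up to z 108.5.
- shaft (a point): Centre of the magazine at the underside of its lips, at (0, 0, 91.5). Shaft inside x -41..41, y -33.5..33.5. Two aluminium lips (|y| 24..45.5, x -53..53, z 91.5..96.5) keep the stack down. The slot between them is 48 wide, open at both ends and, with the cover off, above: a fingertip can pass along it in x from end to end.
- notch (a point): Middle of the notch in the rear wall, at (-47, 0, 78): wall x -53..-41, notch |y| < 24 from z 78 up. Here a fingertip gets down behind the rear edge (x -40) of the top blank to push it in +x. Tip above z 80 or it meets the next blank; below 91 to catch the top one.
- end_stop (a point): Foot of the end stop's face on the feed bed, at (157, 0, 78); stop |y| < 28, top z 94. Bed: top z 78, x 41..178, with fences at |y| 33.5, 9 high. The mouth of the magazine (x 41..53) is open in full width from the bed to the lips. Bush bridge over the bed: x 105..129, |y| < 53.5, underside z 94, bush top z 115. A blank against the stop has its centre at x 117, rear edge at x 77.
- groove (a point): At (-36, 0, 96.5): groove floor at the rear ends of the cap strips. The cover slides on top of the lips between groove sides |y| 40, 8 high, under cap strips (x -36..53, |y| 34..45.5, z 104.5..108.5); front stops at x 47; open to the rear (-x).
- cover: Loose dark wooden dust cover, 98x76x6 mm, light pull bar on top, 60-100 g. Origin: underside, below the bar. Board x -52..46, y -38..38; bar 14 thick in x, 50 long in y, z 6..26. Axes as the fixture's at the start, when it lies in the grooves (underside z 96.5) with origin at fixture x -20..0. Draw it in -x; it lifts once its front edge is behind the cap strips: origin below x -83.
- blank_1: Top one of four blanks: light wood plate 80 (x) x 64 (y) x 12 (z) mm, about 50 g. Origin: centre of its underside. At the start in the magazine at fixture x 0, its top pressed up against the lips at z 91.5 by the spring.
- blank_2: The next blank, the same, below blank_1 (two more below it). It rises by 12 mm by itself once blank_1 has gone and no finger is over it; the front and rear walls (tops at z 78) keep it from sliding along with blank_1.
- follower (a joint): Spring-loaded plate below the stack, height in m: 0 to 0.0005 with four blanks in the magazine, about 0.012 when the next blank has risen to the lips. It presses the stack to the lips with about 3 to 4 N; sliding the top blank out takes about 2 to 10 N.
- tape_measure: Grey tape measure, 38 x 86 (y) x 68 mm, standing on the bench in front of the dark tool chest (fixed; about x 0.50..0.75, y -0.20..0.15 m, 0.17 m tall with its handle: carry things over it or round it); origin centre of underside. Bystander.
- pencil_red: Red carpenter's pencil, 14 x 168 (y) x 8 mm, lying on the bench; origin centre of underside. Bystander.
- brush: Brush with orange handle, 36 x 186 (y) x 12 mm, lying on the bench; origin centre of underside. Bystander. The bench between it and the tape measure (about x 0.40..0.50, y -0.38..-0.22 m) is open: room for the cover.
- screwdriver_a: Screwdriver with red handle, 31 x 218 (y) x 27 mm, lying on the bench; origin centre of underside. Bystander.

How it is judged:
On the way, in this order (a step that is already met when the one before it is completed fails the run):
1. the cover has been drawn back until its front edge is clear of the cap strips (x of cover in the frame of magazine below -0.083 m), for 0.1 s.
2. the top blank has left the magazine through the mouth and the next blank has risen to the lips (x of blank_1 in the frame of magazine above 0.08 m and z of blank_1 in the frame of magazine below 0.084 m and value of joint follower above 0.0105 m), for 0.2 s.
At the end, for the whole second after the job is handed in: blank_1 flat on the bed, within 2.5 mm of the end stop and square to it within 0.05 rad; next blank up under the lips (follower about 12 mm), within 6 mm of the magazine's centre; cover flat on the bench, handle up (underside below 3 mm, tilt under 0.05 rad); all at rest (x of blank_1 in the frame of magazine between 0.1145 and 0.1185 m and z of blank_1 in the frame of magazine between 0.0765 and 0.08 m and y of blank_1 in the frame of magazine between -0.004 and 0.004 m and angle between the x axis of blank_1 and the x axis of magazine, either way round below 0.05 rad and angle between blank_1's own z axis and vertical below 0.04 rad and linear speed of each of blank_1, cover below 0.02 m/s and value of joint follower between 0.0105 and 0.0145 m and x of blank_2 in the frame of magazine between -0.006 and 0.006 m and height (world z) of cover below 0.003 m and angle between cover's own z axis and vertical below 0.05 rad); the robot touches nothing.
It fails at once if the next blank is pushed out of the magazine too (x of blank_2 in the frame of magazine above 0.015 m).
It fails at once if the cover is dropped or thrown (faster than 0.7 m/s while not held) (linear speed of cover above 0.7 m/s and contact force between the fingers and cover below 0.3 N).
It fails at once if a bystander is moved by more than 20 mm (distance of any of tape_measure, pencil_red, brush, screwdriver_a from where it was at the start of the episode above 0.02 m).
It also fails if it takes over 61 s, if anything falls off the work surface, if the arm or the gripper's body presses on something with over 40 N, if the wrist force passes 120 N, or if a joint passes its speed limit or range.

## Robot

A 6-joint arm with a two-finger parallel gripper is mounted at the origin on the work surface; the furniture and walls round the work are solid. World frame = base frame: x ahead of the robot, y to its left, z up, the work surface at z = 0. Lengths are in m, angles in rad, forces in N, time in s.
With the tool pointing down it reaches from about 0.3 to 0.775 m from the base axis. Payload 14.6 kg.
Tool frame: the origin (TCP) lies at the very end of the fingers, on their centre line; the grasp point (between the pads) lies 19 mm behind it; z points along the fingers, y is the line along which they close (so a half turn about z gives the same grasp; the last joint's range is limited). The gripper opens to 94 mm and grips with 3 to 60 N. Pads are 16 mm wide; open, the fingers measure 119 mm over their backs; the gripper's body (75 mm by 177 mm) begins 78 mm behind the grasp point.
Start: joints at [-1.244, 0.3, 1.521, -0, 1.321, -0.067], TCP at [0.211, -0.508, 0.205] pointing down, gripper open.
Joint ranges: [-3.03, 3.03], [-0.79, 2.21], [0.23, 2.52], [-1.04, 4.18], [0, 3.07], [-2.55, 2.55]. Speed limits (rad/s): [2.22, 2.22, 2.57, 3.14, 3.14, 3.14].

## Interface

Orientations are given as [roll, pitch, yaw] about the fixed x, y, z axes, in that order (R = Rz(yaw) Ry(pitch) Rx(roll)).
In Python, from station import ctrl, camera, camera_info, finder gives the robot as it stands.
- The arm moves only by the tool carry_out, never from a script. Its argument "motion" is a list of rows, each a list of 2 entries, a list of its own where there are three numbers: the shift along the tool's x, y, z as a fraction of full scale, then the turn about the tool's z as a fraction of full scale. A call has 1 to 12 rows; each row is the pose to reach, as a shift and turn from the pose commanded when the call began, along the tool's axes at that moment, turning the shorter way round; what a row does not reach only later rows make up. Full scale, the value 1, is 200 mm for a shift and 360 degrees for a turn. A row lasts 1/10 s, in which the tool goes at most 50 mm and 8.59 degrees, less where a joint would pass 70% of its speed; a pose out of reach is approached as far as the arm can. A call with a number of a shift or a turn outside -1 to 1 is refused whole. A call with a gripper value outside its range is refused whole. "hand" is the closure, from -1 (fully open) to 1 (shut), set as the call begins (left out, the last holds). The fingers move at their own pace and stop on an object; "force" is the grip in N (left out, the last holds). Time passes only in rows, so rows that repeat a pose let the fingers close. It gives the time, the measured TCP pose, the force, the opening and the grip force at its end, in the units of the state.
- ctrl.get_obs(): the state, without advancing time (a new reading comes with each control period).
- camera(name): name is "side" or "top"; returns (picture, depth): 420x560x3 uint8, blue, green, red; 420x560 float32, m along the optical axis (not along the pixel's ray), 0 where there is no reading.
- camera_info(name): a dict with "camera_matrix" (3x3 intrinsics, pixels), "origin" and "attitude" of the camera in the world. Camera axes: x right, y down, z forward; pixel columns grow to the right and rows downward; lengths in m; the calibration is good to about 2 mm. A picture is of the moment at which its call begins. camera_info takes no time and is no camera call.
- ctrl.hand_in(): hands the job in; it is judged then, once.
Trained networks look in the newest picture that a camera, given by its name, has taken for a name from the list of things; names that differ only in an ending like _2 or _b are one class to them, and where a whole thing is asked for, a point or a joint stands for the part that bears it (a point fixed in the world has none). Each returns a list of dicts, best first, with "conf" (0 to 1); they miss things now and then, are a little off and sometimes report something else, mostly with a low value. They report only what shows in the picture. A call takes as long as a camera call.
- finder.boxes_of(camera, query): "location" ([column, row] in pixels, amid what is visible of it).
- finder.cut_out(camera, query): "mask" (420x560 bool, what is visible of it) and "location" ([column, row] in pixels, amid what is visible of it).
- finder.pinpoint(camera, query): "location" ([column, row] in pixels: a listed point, or the origin of a listed thing).
The state is a dict: "time_s": time; "qpos": joint angles; "joint_vel": joint speeds; "tau": joint torques, N m; "ee_pos": TCP position; "eef_rot": TCP orientation; "force": force on the tool from outside, world axes, zero at the start; "moment": the same for the moment, N m; "grip_width": finger opening in m; "grip_force": force on a finger pad.
Only numpy, scipy, OpenCV 4.12 (cv2) and the standard library are available. Lean on these libraries where they do the work, as an engineer would, in place of code of your own. Each camera call takes 0.05 s, during which the arm holds its last target. There are 200 camera calls.

## Working session

There is one attempt and no reset: what is moved stays moved. The work goes in short steps, Python scripts to look and compute and a tool call to move; the robot and the scene stay as the last step left them, time stands still between calls to the robot, and variables do not carry over. Pictures are saved under pics/ and viewed, at most 10 in all, crops included, and the job is handed in when it is done.

Besides the shell and the picture viewer there is one more tool, called after ">>>" as name(argument=value, ...), one argument or row to a line, values as JSON. carry_out: Moves the arm, as the interface text tells. Its arguments: {"type":"object","properties":{"motion":{"type":"array","items":{"type":"array"}},"hand":{"type":"number"},"force":{"type":"number"}},"required":["motion"]}

```bash
mkdir -p pics; ls
cat > h.py <<'E'
import numpy as np, cv2
from station import ctrl, camera, camera_info, finder
from scipy.spatial.transform import Rotation as R
def cam(n):
    i=camera_info(n); a=np.array(i["attitude"],float)
    M=R.from_euler('xyz',a).as_matrix() if a.shape==(3,) else (a if a.shape==(3,3) else None)
    return np.array(i["camera_matrix"]),np.array(i["origin"]),M
def w(n,px,d):
    K,o,M=cam(n); return o+M@(np.linalg.inv(K)@[px[0],px[1],1]*d)
def wz(n,px,z):
    K,o,M=cam(n); r=M@(np.linalg.inv(K)@[px[0],px[1],1]); return o+r*(z-o[2])/r[2]
E
python3 - <<'E'
from h import *
for n in("top","side"):
    print(camera_info(n)); p,d=camera(n); cv2.imwrite(f"pics/{n}0.png",p)
    for q,z in(("shaft",.0915),("notch",.078),("end_stop",.078),("groove",.0965),("cover",.0965),("tape_measure",0),("pencil_red",0),("brush",0),("screwdriver_a",0),("magazine",0)):
        for r in finder.pinpoint(n,q)[:2]: print(n,q,round(r["conf"],2),r["location"],wz(n,r["location"],z).round(4))
print(ctrl.get_obs())
E
```

```text
pics
{'camera_matrix': array([[435.6813404 ,   0.        , 280.78266653],
       [  0.        , 435.6813404 , 214.51515568],
       [  0.        ,   0.        ,   1.        ]]), 'origin': array([ 0.32098178, -0.08119286,  1.39099756]), 'attitude': array([-3.00236086, -0.00603322, -1.59637679])}
top shaft 0.76 [197.6, 239.8] [0.4328 0.1564 0.0915]
top notch 0.86 [212.4, 239.8] [0.4329 0.1143 0.078 ]
top notch 0.46 [395.8, 212.1] [ 0.5035 -0.4448  0.078 ]
top end_stop 0.62 [149.9, 234.3] [0.4542 0.3027 0.078 ]
top groove 0.8 [213.2, 241.6] [0.4259 0.1092 0.0965]
top cover 0.67 [199.8, 239.8] [0.4322 0.149  0.0965]
top tape_measure 0.7 [298.1, 239.8] [ 0.4326 -0.1479  0.    ]
top pencil_red 0.75 [341.9, 202.3] [ 0.5507 -0.2935  0.    ]
top brush 0.84 [396.7, 212.9] [ 0.5116 -0.4691  0.    ]
top screwdriver_a 0.78 [415.8, 202.9] [ 0.5428 -0.5332  0.    ]
top magazine 0.78 [206.6, 240.8] [0.4368 0.1444 0.    ]
{'camera_matrix': array([[450.58759137,   0.        , 283.23362004],
       [  0.        , 450.58759137, 206.12775637],
       [  0.        ,   0.        ,   1.        ]]), 'origin'
[... 657 characters left out ...]
86.3] [0.4327 0.1537 0.    ]
{'time_s': 1.1, 'qpos': array([-1.24359045e+00,  2.99894217e-01,  1.52100086e+00,  4.20162676e-06,
        1.32070344e+00, -6.65790244e-02]), 'joint_vel': array([ 0.0013806 ,  0.00025622, -0.00031656, -0.0004479 ,  0.00102912,
       -0.00200409]), 'tau': array([ 2.80652912e-04, -5.31665647e+01, -3.52917838e+01,  7.08753336e-02,
        2.13912473e-02,  5.37038744e-06]), 'ee_pos': array([ 0.21103295, -0.50789082,  0.20544839]), 'eef_rot': array([-3.14158707e+00, -4.45192610e-06,  3.93783864e-01]), 'force': array([ 0.48196286, -0.27720674, -0.30963616]), 'moment': array([-0.02532549,  0.04947181, -0.01054035]), 'grip_force': 0.0, 'grip_width': 0.09429399918651328}
```

View pics/top0.png

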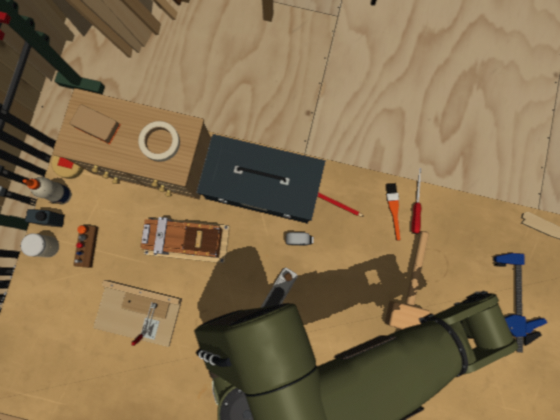

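View pics/side0.png

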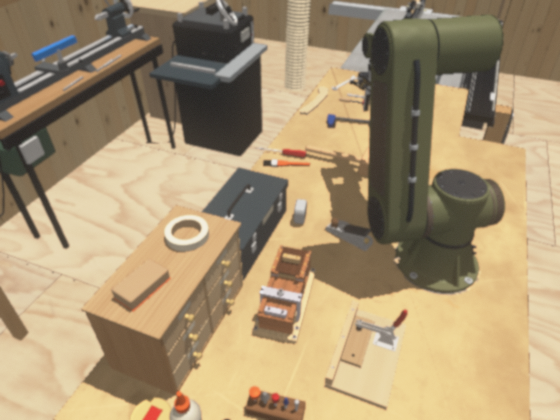

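Run:
```python
from h import *
for n in("top","side"):
    p,d=camera(n); K,o,M=cam(n)
    v,u=np.mgrid[0:420,0:560]; P=o+(np.stack([u,v,np.ones_like(u)],-1)*d[...,None])@(np.linalg.inv(K).T)@M.T
    np.save(n+"P.npy",P)
    s=(P[...,0]>.3)&(P[...,0]<.52)&(P[...,1]>.0)&(P[...,1]<.42)&(d>0)
    for lo,hi in((.007,.025),(.072,.085),(.086,.1),(.1,.112),(.112,.14)):
        m=s&(P[...,2]>lo)&(P[...,2]<hi); q=P[m]
        if len(q)<5: continue
        r=cv2.minAreaRect((q[:,:2]*1000).astype(np.float32)); print(n,lo,hi,len(q),np.median(q[:,2]).round(4),np.round(r[0],1),np.round(r[1],1),round(r[2],1))
    c=p[195:275,120:250] if n=="top" else p[235:345,240:330]
    cv2.imwrite(f"pics/{n}c.png",cv2.resize(c,None,fx=6 if n=="top" else 5.4,fy=6 if n=="top" else 5.4,interpolation=cv2.INTER_CUBIC))
    # shadow floor check
    print(n,'bench z',np.median(P[(P[...,0]>.4)&(P[...,0]<.5)&(P[...,1]>-.38)&(P[...,1]<-.22)&(d>0)][:,2]))
```

```text
top 0.007 0.025 772 0.0145 [408.5 209.1] [413.9 219.9] 89.3
top 0.072 0.085 714 0.0783 [442.  212.1] [231.8 103.4] 82.0
top 0.086 0.1 438 0.0941 [442.9 209.6] [226.9 106.4] 83.6
top 0.1 0.112 1091 0.1041 [438.2 188.5] [182.9 106.3] 81.9
top 0.112 0.14 122 0.1203 [441.4 198.5] [153.1  89.4] 80.4
top bench z 8.639997800319321e-06
side 0.007 0.025 804 0.0153 [428.5 190. ] [306.5 121.6] 78.2
side 0.072 0.085 860 0.0786 [443.5 220.7] [222.9 106.5] 84.5
side 0.086 0.1 534 0.0918 [438.9 210.4] [231.1 106. ] 81.3
side 0.1 0.112 1084 0.1042 [438.  208.6] [221.2 106.9] 79.9
side 0.112 0.14 139 0.1199 [422.7 205.1] [ 82.  133.2] 8.7
side bench z 0.00037624430067251247
```

View pics/topc.png

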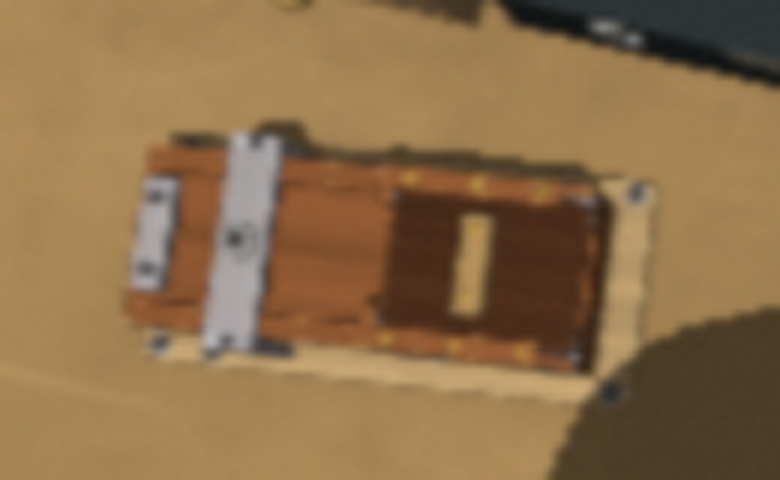

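View pics/sidec.png

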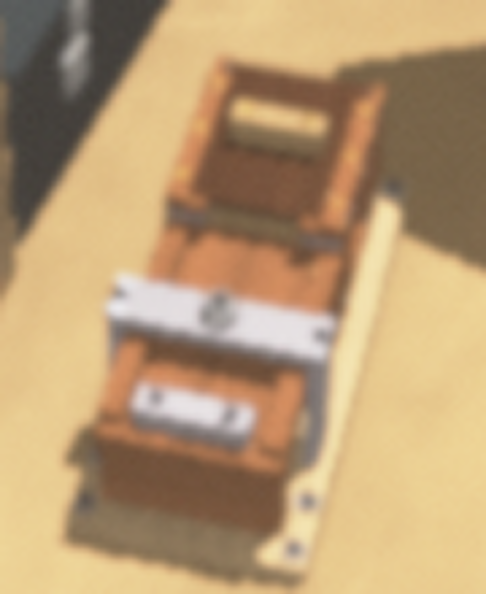

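```bash
cat > fit.py <<'E'
from h import *
from scipy.optimize import differential_evolution
def H(x,y,c):
    h=np.zeros_like(x); a=abs(y)
    def box(x0,x1,y0,y1,z): h[(x>x0)&(x<x1)&(a>=y0)&(a<y1)]=z
    box(-72,186,0,60,15); box(-53,53,0,45.5,96.5); box(41,178,0,45.5,87); box(53,178,0,33.5,78); box(157,171,0,28,94)
    box(105,129,0,53.5,104); box(-53,53,0,45.5,104.5);box(c-52,c+46,0,38,102.5); box(-36,53,34,45.5,108.5); box(c-7,c+7,0,25,122.5)
    return h
def run(names):
    S=[]
    for n in names:
        P=np.load(n+"P.npy"); s=(P[...,0]>.35)&(P[...,0]<.52)&(P[...,1]>.04)&(P[...,1]<.38); S.append(P[s]*1000)
    q=np.concatenate(S)
    def f(p):
        c,s=np.cos(p[2]),np.sin(p[2]); dx,dy=q[:,0]-p[0],q[:,1]-p[1]
        e=abs(q[:,2]-H(c*dx+s*dy,-s*dx+c*dy,p[3])); return np.minimum(e,6).mean()
    r=differential_evolution(f,[(410,460),(120,180),(1.3,1.6),(-22,2)],seed=1,popsize=25,maxiter=150,tol=1e-6); print(names,r.x.round(4),round(r.fun,3)); return r.x
if __name__=="__main__":
    for n in (["top"],["side"],["top","side"]): x=run(n)
    for n in("top","side"):
      K,o,M=cam(n); p=cv2.imread(f"pics/{n}0.png")
      c,s=np.cos(x[2]),np.sin(x[2])
      def pr(X): W=np.array([x[0]+c*X[0]-s*X[1],x[1]+s*X[0]+c*X[1],X[2]])/1000; k=K@(M.T@(W-o)); return k[:2]/k[2]
      k=6
      b=cv2.resize(p,None,fx=k,fy=k,interpolation=cv2.INTER_CUBIC)
      for x0,x1,y,z in((-72,186,60,15),(157,171,28,94),(-36,53,45.5,108.5),(x[3]-7,x[3]+7,25,122.5),(105,129,53.5,104)):
        cv2.polylines(b,[np.array([(pr((X,Y,z))+.5)*k for X,Y in((x0,-y),(x1,-y),(x1,y),(x0,y))]).astype(np.int32)],True,(0,255,0),1)
      u,v=(120,195) if n=="top" else (230,240); cv2.imwrite(f"pics/{n}f.png",b[v*k:v*k+(80 if n=="top" else 100)*k,u*k:u*k+130*k])
E
python3 fit.py
```

```text
['top'] [434.1768 151.5025   1.4374  -1.5442] 2.471
['side'] [432.5569 150.7351   1.438   -1.1635] 2.743
['top', 'side'] [4.337992e+02 1.504243e+02 1.435600e+00 3.741000e-01] 2.641
```

View pics/topf.png

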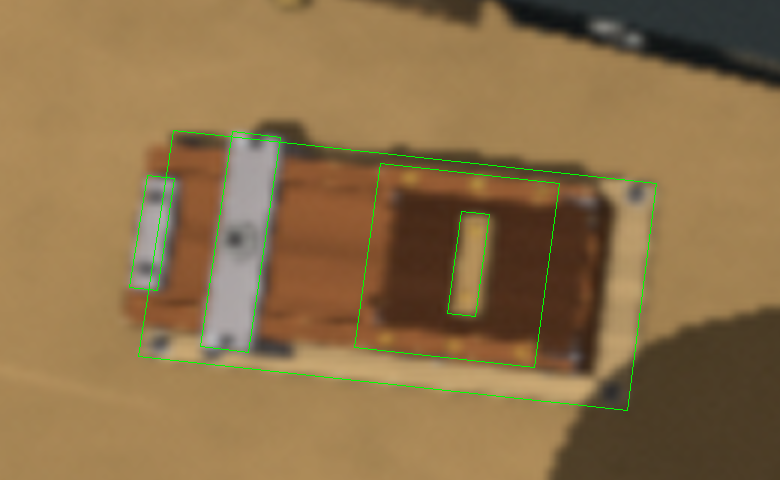

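>>> carry_out(
  motion=[
    [[0.2, -0.2, 0], 0.02],
    [[0.4, -0.4, 0], 0.045],
    [[0.6, -0.65, 0], 0.068],
    [[0.76, -0.87, 0], 0.084],
    [[0.76, -0.87, 0], 0.084],
    [[0.76, -0.87, 0], 0.084],
  ],
  hand=0,
)

```text
time_s: 1.8
ee_pos: [0.2853, -0.2862, 0.2059]
eef_rot: [3.141, -0.001, -0.131]
force: [0.0, 0.3, 0.4]
grip_width: 0.0497
grip_force: 0.0
```

```bash
cat >> h.py <<'E'
F0=np.array([.4337,.1508]); FY=1.437
def go(fx,fy,z):
    "tool-frame shift in fractions to fixture mm (fx,fy) and world z m"
    o=ctrl.get_obs(); Rm=R.from_euler('xyz',o["eef_rot"]).as_matrix(); p=np.array(o["ee_pos"])
    c,s=np.cos(FY),np.sin(FY); t=np.array([*(F0+np.array([c*fx-s*fy,s*fx+c*fy])/1000),z])
    q=p[:2]-F0
    print("t",round(o["time_s"],2),"shift",(Rm.T@(t-p)/.2).round(4),"yawerr",round(o["eef_rot"][2]-(FY-np.pi/2),4),"fix",((c*q[0]+s*q[1])*1000).round(1),((-s*q[0]+c*q[1])*1000).round(1),"z",p[2].round(4),"F",np.round(o["force"],1),"grip",round(o["grip_width"],4),round(o["grip_force"],1),"q6",round(o["qpos"][5],2))
E
python3 -c "
from h import *
go(-1.3,0,.2)"
```

```text
t 1.8 shift [ 0.45   -2.2569  0.029 ] yawerr 0.0028 fix -452.9 88.7 z 0.2059 F [0.  0.3 0.4] grip 0.0497 0.0 q6 0.82
```

>>> carry_out(
  motion=[
    [[0.05, -0.25, 0], 0],
    [[0.1, -0.5, 0], 0],
    [[0.15, -0.75, 0], 0],
    [[0.2, -1, 0], 0],
    [[0.2, -1, 0], 0],
  ],
)

```text
time_s: 2.3
ee_pos: [0.3522, -0.0925, 0.2057]
eef_rot: [-3.141, -0.001, -0.128]
force: [-0.4, -0.6, 0.4]
grip_width: 0.047
grip_force: 0.0
```

>>> carry_out(
  motion=[
    [[0.06, -0.25, 0], 0],
    [[0.12, -0.5, 0], 0],
    [[0.18, -0.75, 0], 0],
    [[0.25, -1, 0], 0],
    [[0.25, -1, 0], 0],
  ],
)

```text
time_s: 2.8
ee_pos: [0.4287, 0.0983, 0.2051]
eef_rot: [-3.141, 0.0, -0.131]
force: [-0.2, -0.7, -0.4]
grip_width: 0.047
grip_force: 0.0
```

```bash
python3 -c "
from h import *
go(-1.3,0,.15)"
```

```text
t 2.8 shift [-0.0093 -0.2571  0.2758] yawerr 0.0033 fix -52.7 -2.0 z 0.2051 F [-0.2 -0.7 -0.4] grip 0.047 0.0 q6 1.84
```

>>> carry_out(
  motion=[
    [[-0.005, -0.13, 0], 0],
    [[-0.01, -0.257, 0.1], 0.0005],
    [[-0.01, -0.257, 0.25], 0.0005],
    [[-0.01, -0.257, 0.3], 0.0005],
    [[-0.01, -0.257, 0.4], 0.0005],
    [[-0.01, -0.257, 0.45], 0.0005],
    [[-0.01, -0.257, 0.498], 0.0005],
    [[-0.01, -0.257, 0.498], 0.0005],
    [[-0.01, -0.257, 0.498], 0.0005],
  ],
)

```text
time_s: 3.7
ee_pos: [0.4325, 0.1465, 0.1064]
eef_rot: [-3.141, -0.001, -0.137]
force: [-0.3, 0.1, 0.4]
grip_width: 0.0468
grip_force: 0.0
```

```bash
python3 -c "
from h import *
go(-1.3,0,.1055)
p,d=camera('side');cv2.imwrite('pics/s1.png',cv2.resize(p[170:345,200:400],None,fx=3,fy=3))"
```

```text
t 3.7 shift [ 0.003  -0.0155  0.0046] yawerr -0.0036 fix -4.4 0.6 z 0.1064 F [-0.3  0.1  0.4] grip 0.0468 0.0 q6 1.95
```

View pics/s1.png

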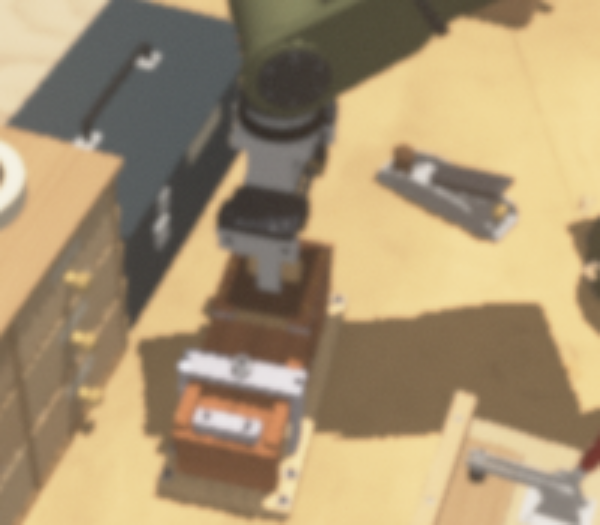

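The side view shows the fingers straddling the bar (crop ~268,270). Close.

>>> carry_out(
  motion=[
    [[0, 0, 0.003], 0],
    [[0, 0, 0.003], 0],
    [[0, 0, 0.003], 0],
    [[0, 0, 0.003], 0],
    [[0, 0, 0.003], 0],
    [[0, 0, 0.003], 0],
  ],
  hand=1,
  force=20,
)

```text
time_s: 4.35
ee_pos: [0.4322, 0.1468, 0.1054]
eef_rot: [-3.141, -0.0, -0.137]
force: [-0.8, 1.6, 1.5]
grip_width: 0.014
grip_force: 20.0
```

```bash
python3 -c "
from h import *
go(-105,0,.1055)"
```

```text
t 4.35 shift [ 0.0065  0.5041 -0.0008] yawerr -0.0033 fix -4.2 1.0 z 0.1054 F [-0.8  1.6  1.5] grip 0.014 20.0 q6 1.95
```

>>> carry_out(
  motion=[
    [[0, 0.04, -0.002], 0],
    [[0, 0.1, -0.003], 0],
    [[0.001, 0.16, -0.003], 0],
    [[0.002, 0.22, -0.003], 0],
    [[0.003, 0.28, -0.003], 0],
    [[0.004, 0.34, -0.003], 0],
    [[0.004, 0.4, -0.003], 0],
    [[0.005, 0.46, -0.003], 0],
    [[0.005, 0.52, -0.003], 0],
    [[0.005, 0.53, -0.003], 0],
    [[0.005, 0.53, -0.003], 0],
    [[0.005, 0.53, -0.003], 0],
  ],
)

```text
time_s: 5.55
ee_pos: [0.4187, 0.0418, 0.1059]
eef_rot: [-3.141, 0.0, -0.137]
force: [0.5, -0.1, -0.1]
grip_width: 0.0137
grip_force: 20.0
```

```bash
python3 -c "
from h import *
go(-105,0,.1055)"
```

```text
t 5.55 shift [ 0.0016 -0.0254  0.0018] yawerr -0.0033 fix -110.1 0.3 z 0.1059 F [ 0.5 -0.1 -0.1] grip 0.0137 20.0 q6 1.72
```

>>> carry_out(
  motion=[
    [[0, 0.02, -0.05], 0],
    [[0, 0.05, -0.15], 0],
    [[0, 0.1, -0.3], 0],
    [[0, 0.2, -0.45], 0],
    [[0, 0.3, -0.55], 0],
    [[0, 0.45, -0.6], 0],
    [[0, 0.6, -0.6], 0],
    [[0, 0.75, -0.6], 0],
    [[0, 0.9, -0.6], 0],
    [[0, 1, -0.6], 0],
    [[0, 1, -0.6], 0],
  ],
)

```text
time_s: 6.65
ee_pos: [0.391, -0.158, 0.2264]
eef_rot: [3.141, -0.0, -0.139]
force: [-0.4, -0.4, -0.7]
grip_width: 0.0137
grip_force: 20.0
```

Run:
```python
from h import *
go(0,0,.2)
p,d=camera("top"); cv2.imwrite("pics/t2.png",cv2.resize(p[150:330,180:450],None,fx=2.9,fy=2.9,interpolation=cv2.INTER_CUBIC))
for q in("tape_measure","pencil_red","brush"):
    for r in finder.cut_out("top",q)[:1]:
        v,u=np.nonzero(r["mask"]); W=np.array([wz("top",(a,b),0.0) for a,b in zip(u,v)]); print(q,r["conf"],W.min(0).round(3),W.max(0).round(3))
o=ctrl.get_obs(); Rm=R.from_euler('xyz',o["eef_rot"]).as_matrix(); print(Rm.T@(np.array([.44,-.305,.1055])-o["ee_pos"])/.2)
```

```text
t 6.65 shift [-0.0026 -1.5589  0.1315] yawerr -0.0053 fix -311.8 1.2 z 0.2264 F [-0.4 -0.4 -0.7] grip 0.0137 20.0 q6 1.24
pencil_red 0.49 [ 0.508 -0.353 -0.   ] [ 0.583 -0.217  0.   ]
brush 0.72 [ 0.427 -0.477 -0.   ] [ 0.611 -0.436  0.   ]
[0.34180978 0.70636936 0.60310056]
```

View pics/t2.png

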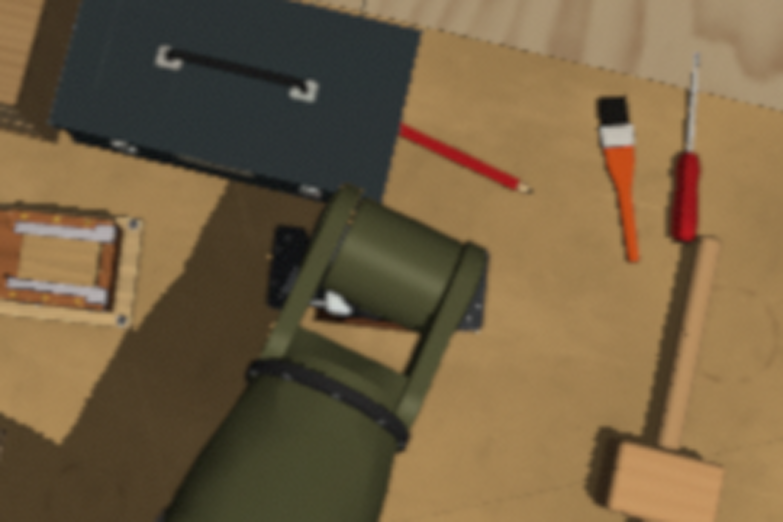

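>>> carry_out(
  motion=[
    [[0.06, 0.12, 0], 0],
    [[0.12, 0.26, 0], 0],
    [[0.18, 0.4, 0], 0],
    [[0.24, 0.53, 0], 0],
    [[0.3, 0.65, 0], 0],
    [[0.317, 0.703, 0.1], 0],
    [[0.317, 0.703, 0.25], 0],
    [[0.317, 0.703, 0.4], 0],
    [[0.317, 0.703, 0.55], 0],
    [[0.317, 0.703, 0.7], 0],
    [[0.317, 0.703, 0.8], 0],
    [[0.317, 0.703, 0.85], 0],
  ],
)

```text
time_s: 8.05
ee_pos: [0.4348, -0.3031, 0.0542]
eef_rot: [-3.14, 0.002, -0.136]
force: [-0.0, -0.5, -1.1]
grip_width: 0.0138
grip_force: 20.0
```

Run:
```python
from h import *
o=ctrl.get_obs(); Rm=R.from_euler('xyz',o["eef_rot"]).as_matrix(); print(Rm.T@(np.array([.435,-.305,.0096])-o["ee_pos"])/.2,o["eef_rot"],o["force"])
```

```text
[0.00272356 0.00943804 0.22323059] [-3.14026878e+00  2.08799007e-03 -1.35782867e-01] [-0.00181043 -0.53237214 -1.10228733]
```

>>> carry_out(
  motion=[
    [[0, 0, 0.05], 0],
    [[0, 0, 0.1], 0],
    [[0, 0, 0.14], 0],
    [[0, 0, 0.17], 0],
    [[0, 0, 0.19], 0],
    [[0, 0, 0.205], 0],
    [[0, 0, 0.215], 0],
    [[0, 0, 0.22], 0],
    [[0, 0, 0.22], 0],
  ],
)

```text
time_s: 8.95
ee_pos: [0.4349, -0.3045, 0.0119]
eef_rot: [3.142, -0.0, -0.137]
force: [0.4, -0.6, -0.3]
grip_width: 0.0136
grip_force: 20.0
```

>>> carry_out(
  motion=[
    [[0, 0, 0.004], 0],
    [[0, 0, 0.008], 0],
    [[0, 0, 0.008], 0],
  ],
)

```text
time_s: 9.25
ee_pos: [0.4349, -0.3045, 0.0102]
eef_rot: [-3.142, 0.0, -0.137]
force: [0.6, -0.2, -0.9]
grip_width: 0.014
grip_force: 20.0
```

>>> carry_out(
  motion=[
    [[0, 0, 0.004], 0],
    [[0, 0, 0.004], 0],
    [[0, 0, 0.004], 0],
  ],
)

```text
time_s: 9.55
ee_pos: [0.4349, -0.3045, 0.0094]
eef_rot: [-3.142, 0.0, -0.137]
force: [0.0, -0.3, -1.3]
grip_width: 0.0139
grip_force: 20.0
```

>>> carry_out(
  motion=[
    [[0, 0, 0.003], 0],
    [[0, 0, 0.005], 0],
    [[0, 0, 0.005], 0],
  ],
)

```text
time_s: 9.85
ee_pos: [0.435, -0.3045, 0.0089]
eef_rot: [3.141, -0.0, -0.137]
force: [-2.8, 2.5, 5.3]
grip_width: 0.0138
grip_force: 20.0
```

Contact at z 0.0089. Release to about 45 mm opening and rise.

>>> carry_out(
  motion=[
    [[0, 0, 0], 0],
    [[0, 0, 0], 0],
    [[0, 0, 0], 0],
    [[0, 0, 0], 0],
    [[0, 0, -0.05], 0],
    [[0, 0, -0.15], 0],
    [[0, 0, -0.35], 0],
    [[0, 0, -0.6], 0],
    [[0, 0, -0.85], 0],
    [[0, 0, -1], 0],
    [[0, 0, -1], 0],
  ],
  hand=0,
)

```text
time_s: 10.95
ee_pos: [0.436, -0.3054, 0.2138]
eef_rot: [3.137, -0.007, -0.137]
force: [0.9, 0.1, -1.1]
grip_width: 0.0468
grip_force: 0.0
```

>>> carry_out(
  motion=[
    [[-0.04, -0.2, 0], 0],
    [[-0.08, -0.4, 0], 0],
    [[-0.12, -0.6, 0], 0],
    [[-0.16, -0.8, 0], 0],
    [[-0.2, -1, 0], 0],
    [[-0.2, -1, 0], 0],
  ],
  hand=1,
)

```text
time_s: 11.55
ee_pos: [0.422, -0.0976, 0.2083]
eef_rot: [-3.141, 0.0, -0.134]
force: [0.8, -0.6, 0.4]
grip_width: 0.0029
grip_force: 0.0
```

Run:
```python
from h import *
p,d=camera("top"); p2,d2=camera("top")
K,o,M=cam("top"); v,u=np.mgrid[0:420,0:560]; P=o+(np.stack([u,v,np.ones_like(u)],-1)*d2[...,None])@(np.linalg.inv(K).T)@M.T
s=(P[...,0]>.38)&(P[...,0]<.5)&(P[...,1]>-.38)&(P[...,1]<-.235)
for lo,hi in((.004,.009),(.02,.03)):
    q=P[s&(P[...,2]>lo)&(P[...,2]<hi)]; print(len(q),np.median(q[:,2]) if len(q) else 0, q.min(0) if len(q) else 0,q.max(0) if len(q) else 0)
cv2.imwrite("pics/t3.png",cv2.resize(p[150:300,120:440],None,fx=2.5,fy=2.5,interpolation=cv2.INTER_CUBIC)); go(-75,0,.2)
```

```text
462 0.00611825036011393 [ 0.38139345 -0.37789061  0.00403335] [ 0.49995617 -0.23509493  0.00899465]
65 0.02488524541985826 [ 0.41051846 -0.31188324  0.0205352 ] [ 0.45781531 -0.29378326  0.02921392]
t 11.65 shift [-0.1135 -0.8774  0.0417] yawerr -0.0016 fix -250.5 -22.4 z 0.2084 F [ 0.7 -0.2  0.5] grip 0.0005 0.0 q6 1.39
```

View pics/t3.png

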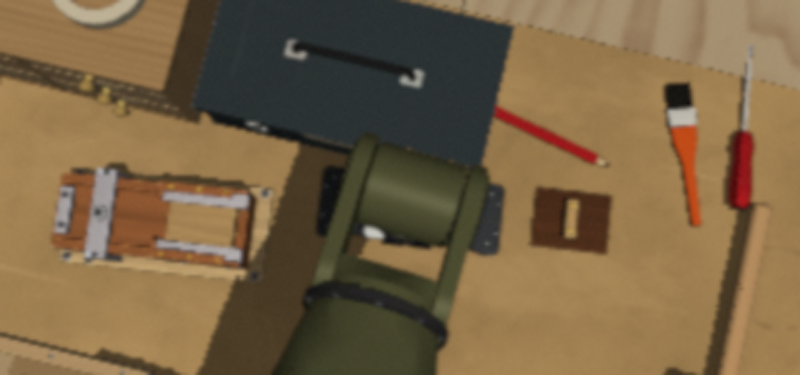

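>>> carry_out(
  motion=[
    [[-0.03, -0.2, 0], 0],
    [[-0.06, -0.4, 0], 0],
    [[-0.09, -0.6, 0], 0],
    [[-0.113, -0.75, 0], 0],
    [[-0.113, -0.86, 0.1], 0],
    [[-0.113, -0.86, 0.3], 0],
    [[-0.113, -0.86, 0.45], 0],
    [[-0.113, -0.86, 0.55], 0],
    [[-0.113, -0.86, 0.6], 0],
    [[-0.113, -0.86, 0.627], 0],
    [[-0.113, -0.86, 0.627], 0],
    [[-0.113, -0.86, 0.627], 0],
  ],
)

```text
time_s: 12.85
ee_pos: [0.4243, 0.0724, 0.0838]
eef_rot: [-3.141, -0.001, -0.138]
force: [-0.3, 0.9, 0.6]
grip_width: 0.0005
grip_force: 0.0
```

Run:
```python
from h import *
go(-55,0,.0825)
```

```text
t 12.85 shift [-0.0061 -0.1198  0.0067] yawerr -0.0037 fix -79.0 -1.1 z 0.0838 F [-0.3  0.9  0.6] grip 0.0005 0.0 q6 1.79
```

>>> carry_out(
  motion=[
    [[-0.003, -0.03, 0.005], -0.0006],
    [[-0.006, -0.06, 0.005], -0.0006],
    [[-0.006, -0.09, 0.005], -0.0006],
    [[-0.006, -0.12, 0.005], -0.0006],
    [[-0.006, -0.12, 0.005], -0.0006],
  ],
)

```text
time_s: 13.35
ee_pos: [0.4259, 0.0973, 0.0821]
eef_rot: [-3.141, -0.0, -0.132]
force: [0.8, 0.3, -0.2]
grip_width: 0.0006
grip_force: 0.0
```

>>> carry_out(
  motion=[
    [[0, -0.03, 0], 0],
    [[0, -0.06, 0], 0],
    [[0, -0.09, 0], 0],
    [[0, -0.12, 0], 0],
    [[0, -0.15, 0], 0],
  ],
)

```text
time_s: 13.85
ee_pos: [0.4298, 0.1267, 0.082]
eef_rot: [3.141, 0.0, -0.133]
force: [-0.5, -3.3, 0.1]
grip_width: 0.0005
grip_force: 1.9
```

Run:
```python
from h import *
go(64,0,.0825)
```

```text
t 13.85 shift [ 0.0033 -0.4419 -0.0025] yawerr 0.0005 fix -24.4 0.6 z 0.082 F [-0.5 -3.3  0.1] grip 0.0005 1.9 q6 1.91
```

>>> carry_out(
  motion=[
    [[0.001, -0.035, 0], 0],
    [[0.001, -0.07, 0], 0],
    [[0.002, -0.105, 0], 0],
    [[0.003, -0.14, 0], 0],
    [[0.003, -0.175, 0], 0],
    [[0.003, -0.21, 0], 0],
    [[0.003, -0.245, 0], 0],
    [[0.003, -0.28, 0], 0],
    [[0.003, -0.315, 0], 0],
    [[0.003, -0.34, 0], 0],
    [[0.003, -0.36, 0], 0],
    [[0.003, -0.37, 0], 0],
  ],
)

```text
time_s: 15.05
ee_pos: [0.4404, 0.2001, 0.0822]
eef_rot: [-3.141, -0.0, -0.133]
force: [0.1, -0.4, 3.6]
grip_width: 0.0003
grip_force: 1.6
```

Run:
```python
from h import *
go(64,0,.0825)
```

```text
t 15.05 shift [-0.0004 -0.0713 -0.0015] yawerr 0.0007 fix 49.7 -0.1 z 0.0822 F [ 0.1 -0.4  3.6] grip 0.0003 1.6 q6 2.05
```

>>> carry_out(
  motion=[
    [[0, -0.015, 0], 0],
    [[0, -0.03, 0], 0],
    [[0, -0.04, 0], 0],
    [[0, -0.05, 0], 0],
    [[0, -0.055, 0], 0],
    [[0, -0.055, 0], 0],
  ],
)

```text
time_s: 15.65
ee_pos: [0.4417, 0.2105, 0.082]
eef_rot: [-3.142, -0.0, -0.133]
force: [0.6, -0.9, 3.3]
grip_width: 0.0005
grip_force: 1.3
```

>>> carry_out(
  motion=[
    [[0, -0.005, 0], 0],
    [[0, -0.01, 0], 0],
    [[0, -0.01, 0], 0],
  ],
)

```text
time_s: 15.95
ee_pos: [0.442, 0.2125, 0.082]
eef_rot: [-3.142, 0.0, -0.133]
force: [-0.5, -0.9, 3.0]
grip_width: 0.0002
grip_force: 1.4
```

Run:
```python
from h import *
go(64,0,.0825)
```

```text
t 15.95 shift [ 0.0002 -0.0088 -0.0024] yawerr 0.0005 fix 62.2 0.0 z 0.082 F [-0.5 -0.9  3. ] grip 0.0002 1.4 q6 2.08
```

>>> carry_out(
  motion=[
    [[0, -0.005, 0], 0],
    [[0, -0.01, 0], 0],
    [[0, -0.01, 0], 0],
  ],
)

```text
time_s: 16.25
ee_pos: [0.4422, 0.2145, 0.082]
eef_rot: [-3.142, 0.0, -0.133]
force: [0.1, -1.7, 2.9]
grip_width: 0.0006
grip_force: 1.4
```

>>> carry_out(
  motion=[
    [[0, -0.005, 0], 0],
    [[0, -0.01, 0], 0],
    [[0, -0.01, 0], 0],
  ],
)

```text
time_s: 16.55
ee_pos: [0.4425, 0.2159, 0.082]
eef_rot: [3.14, 0.0, -0.133]
force: [-0.3, -6.7, 4.4]
grip_width: 0.0001
grip_force: 3.8
```

Run:
```python
from h import *
go(64,0,.0825)
for n in("top","side"):
  p,d=camera(n)
  c=p[205:270,130:240] if n=="top" else p[200:340,225:365]
  cv2.imwrite(f"pics/{n}5.png",cv2.resize(c,None,fx=4 if n=="side" else 7,fy=4 if n=="side" else 7,interpolation=cv2.INTER_CUBIC))
```

```text
t 16.55 shift [-0.0001  0.0084 -0.0025] yawerr 0.0005 fix 65.7 -0.0 z 0.082 F [-0.3 -6.7  4.4] grip 0.0001 3.8 q6 2.08
```

View pics/side5.png

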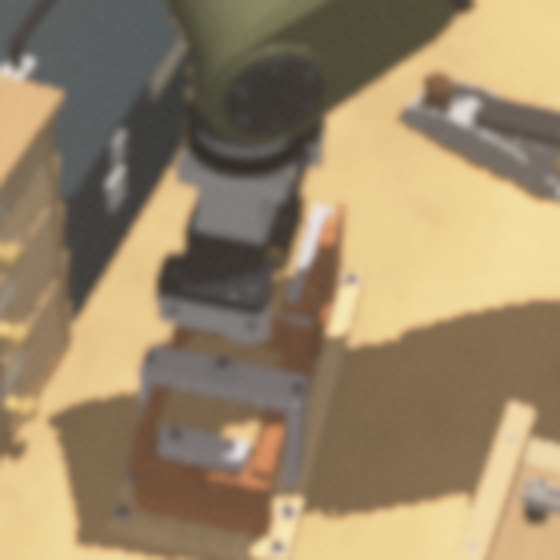

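>>> carry_out(
  motion=[
    [[0, -0.003, 0], 0],
    [[0, -0.003, 0], 0],
    [[0, -0.003, 0], 0],
  ],
)

```text
time_s: 16.95
ee_pos: [0.4425, 0.2161, 0.082]
eef_rot: [3.14, 0.0, -0.133]
force: [-0.1, -10.7, 5.8]
grip_width: 0.0003
grip_force: 5.5
```

>>> carry_out(
  motion=[
    [[0, 0.02, 0], 0],
    [[0, 0.025, 0], 0],
    [[0, 0.025, 0], 0],
  ],
)

```text
time_s: 17.25
ee_pos: [0.4418, 0.212, 0.0819]
eef_rot: [-3.141, 0.0, -0.134]
force: [1.2, -0.1, -0.3]
grip_width: 0.0002
grip_force: 0.0
```

>>> carry_out(
  motion=[
    [[0, 0, -0.03], 0],
    [[0, 0, -0.15], 0],
    [[0, 0, -0.4], 0],
    [[0, 0.1, -0.6], 0],
    [[0, 0.3, -0.65], 0],
    [[0, 0.55, -0.65], 0],
    [[0, 0.8, -0.65], 0],
    [[0, 1, -0.65], 0],
    [[0, 1, -0.65], 0],
  ],
)

```text
time_s: 18.15
ee_pos: [0.4149, 0.0106, 0.2127]
eef_rot: [3.141, -0.001, -0.138]
force: [-0.2, 0.3, -0.2]
grip_width: 0.0004
grip_force: 0.0
```

>>> carry_out(
  motion=[
    [[0, 0.2, 0], 0],
    [[0, 0.4, 0], 0],
    [[0, 0.6, 0], 0],
    [[0, 0.6, 0], 0],
    [[0, 0.6, 0], 0],
  ],
)

```text
time_s: 18.65
ee_pos: [0.3995, -0.105, 0.2123]
eef_rot: [-3.141, -0.0, -0.135]
force: [-0.1, 0.1, 0.1]
grip_width: -0.0002
grip_force: 0.0
```

Run:
```python
from h import *
for n in("top","side"):
  p,d=camera(n); K,o,M=cam(n)
  v,u=np.mgrid[0:420,0:560]; P=(o+(np.stack([u,v,np.ones_like(u)],-1)*d[...,None])@(np.linalg.inv(K).T)@M.T)*1000
  c,s=np.cos(FY),np.sin(FY); dx,dy=P[...,0]-433.7,P[...,1]-150.8; X=c*dx+s*dy; Y=-s*dx+c*dy
  for a,b in((-36,-20),(-20,0),(0,20),(20,38),(56,62),(62,68),(68,72),(72,75),(75,78),(78,81),(81,84),(86,100),(135,145),(145,155)):
    m=(X>a)&(X<b)&(abs(Y)<19); print(n,a,b,m.sum(),np.median(P[...,2][m]).round(1),end=' | ')
  print()
  b=p[205:270,130:240] if n=="top" else p[240:340,225:365]
  cv2.imwrite(f"pics/{n}6.png",cv2.resize(b,None,fx=5 if n=="side" else 7,fy=5 if n=="side" else 7,interpolation=cv2.INTER_CUBIC))
  for q in("blank_1","cover","tape_measure","pencil_red","brush","screwdriver_a"):
    for r in finder.pinpoint(n,q)[:2]:
      W=wz(n,r["location"],.078 if q=="blank_1" else 0); e=(W[:2]-F0)*1000; print(q,round(r["conf"],2),W.round(3),(c*e[0]+s*e[1]).round(1))
```

```text
top -36 -20 69 91.1 | top -20 0 86 91.5 | top 0 20 85 91.6 | top 20 38 74 91.8 | top 56 62 25 77.8 | top 62 68 24 78.3 | top 68 72 12 77.4 | top 72 75 14 77.9 | top 75 78 26 82.8 | top 78 81 15 88.3 | top 81 84 13 90.0 | top 86 100 59 89.8 | top 135 145 45 89.6 | top 145 155 45 90.6 | 
blank_1 0.8 [0.452 0.266 0.078] 116.2
cover 0.96 [ 0.435 -0.303  0.   ] -450.0
cover 0.65 [0.434 0.123 0.   ] -27.8
pencil_red 0.63 [ 0.552 -0.295  0.   ] -426.3
brush 0.97 [ 0.518 -0.477  0.   ] -610.6
screwdriver_a 0.8 [ 0.545 -0.533  0.   ] -662.8
side -36 -20 52 92.3 | side -20 0 72 92.0 | side 0 20 72 91.8 | side 20 38 69 91.4 | side 56 62 28 78.3 | side 62 68 15 78.6 | side 68 72 4 81.1 | side 72 75 0 nan | side 75 78 5 88.7 | side 78 81 10 90.1 | side 81 84 16 90.3 | side 86 100 29 91.1 | side 135 145 39 90.3 | side 145 155 46 90.4 | 
blank_1 0.95 [0.436 0.155 0.078] 4.9
blank_1 0.8 [0.44  0.265 0.078] 114.0
cover 0.54 [ 0.432 -0.293  0.   ] -439.6
tape_measure 0.84 [ 0.432 -0.158  0.   ] -306.7
brush 0.75 [ 0.532 -0.458  0.   ] -590.5
screwdriver_a 0.67 [ 0.561 -0.526  0.   ] -654.0
  return _methods._mean(a, axis=axis, dtype=dtype,
  ret = ret.dtype.type(ret / rcount)
```

View pics/top6.png

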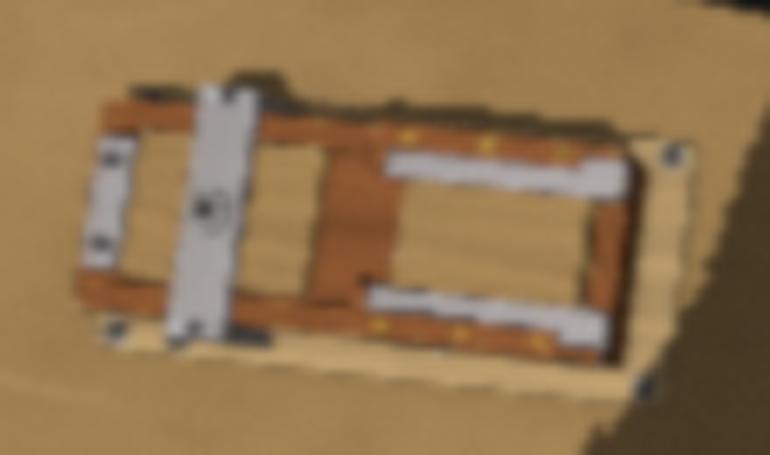

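The view shows blank 1 flat and square against the stop (columns 120–325). The next blank is up under the lips (395–585), with its top at about z 91.5. The cover is flat on the bench.

```bash
python3 -c "
from h import *
print(ctrl.hand_in())"
```

```text
the job is handed in; nothing more can be done
None
```

The job is handed in, no verdict returned: at the last look blank 1 was flat and square against the end stop, the next blank was up under the lips, the cover lay flat, handle up, on the open bench, and no tool appeared to have been disturbed.

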